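Fit the bayonet lamp to the bottle lamp and hold it for testing

TASK

Take the flat LED lamp, the only one with a two-pin bayonet cap, from the wooden rack and fit it to the lampholder on the green bottle clamped in the jig: pins down through the two slots, press it in against the spring, turn it a quarter turn clockwise (seen from above) as far as it goes, then ease off so that the spring lifts its pins into the locking notches. Finish still gripping the lamp there, locked and upright, because I am about to switch it on and try it: do not let go. Leave the two screw-cap bulbs in the rack and everything else on the table where it stands.

Things in the scene. Friction and masses are not known exactly. Their poses are not given: they have to be found in the camera images.
- lamp_center (a point): Where to grip the loose flat LED lamp: centre of its white round paddle, 60 mm across (along x), 24 mm thick (along y, flat faces to +y and -y), reaching 30 mm below and above this point. z up. The lamp stands cap down in a well of the rack; the cap's underside is 76 mm below this point. About 80 g. Turned by half a turn it is the same.
- lamp_pins (a point): Point on the axis of that lamp's cap between its two pins, 68 mm below lamp_center and 8 mm above the cap's underside; same axes. Aluminium bayonet cap, 22 mm wide, foot chamfered, under a neck 33 mm wide. Two brass pins, 3.6 mm thick, stick out along +x and -x (in the plane of the paddle) to 15 mm from the axis.
- holder_rim (a point): Centre of the top rim of the brass lampholder on the green bottle, 181 mm above the table; z up, x along the line through the two entry slots: notches 8 mm wide in the rim at +x and -x. Opening 25 mm wide, outside 39 mm, rim 4 mm thick. The bottle is clamped in a wooden jig (board 110 x 190 mm along x, y) that is fixed to the table: nothing of it turns.
- holder_seat (a point): Point on the holder's axis 6 mm below holder_rim, same axes: lamp_pins lies here when locked, the pins then along +y and -y. J slots: the pins turn only clockwise from above, and only while 10 mm or more below the rim's top (14.5 mm at most), to a stop at 90 degrees (4 degrees of play), where they rise into notches 4 mm deep.
- plunger (a joint): Spring-loaded contact plunger in the lampholder, in m, growing as the cap presses it down: 0 when free (face 9 mm below the rim's top, first touched with the pins 1 mm below the rim's top), 0.005 with the lamp locked, 0.0135 at its bottom stop. Spring force 3 N at 0, 7 N locked, 10 N when the pins are just deep enough to turn, 14 N at the bottom.
- rack: Fixed wooden rack, 85 x 285 mm and 22 mm high, origin at the centre of its underside, long side along its y. Three round wells, 28 mm wide and 6 mm deep, lie on its centre line at y = -95, 0 and +95 mm; which lamp stands in which well changes.
- globe_bulb_center (a point): Bystander in the rack: round frosted bulb with a brass screw cap, 58 mm wide, 100 mm tall; point half-way up its axis.
- small_bulb_center (a point): Bystander in the rack: smaller round frosted bulb with a brass screw cap, 45 mm wide, 78 mm tall; point half-way up its axis.
- green_bottle_a: Bystander: empty green glass bottle, 60 mm wide, 176 mm tall, standing towards the far side; origin under its centre.
- green_bottle_b: Bystander: another bottle like it.
- paint_bottle: Bystander: grey paint bottle with a black cap, 50 x 66 mm, 162 mm tall; origin under its centre.
- glue_jar: Bystander: clear jar with a white lid, 60 mm wide, 70 mm tall, near the robot; origin under its centre.
- twine_ball: Bystander: ball of twine, 84 mm wide, 68 mm tall; origin under its centre.
- paint_brush: Bystander: paint brush lying between the rack and the jig, 170 mm long along its x; origin at its middle, on the table.

How it is judged:
By the outcome, as a careful person would: the job done as asked, in the order asked, and still so for the second after the job is handed in, while the arm keeps its last pose, push and grip.
It also fails if it takes over 48 s, if anything falls off the work surface, if the arm or the gripper's body presses on something with over 40 N, if the wrist force passes 120 N, or if a joint passes its speed limit or range.

ROBOT

A 6-joint arm with a two-finger parallel gripper is mounted at the origin on the work surface. World frame = base frame: x ahead of the robot, y to its left, z up, the work surface at z = 0. Lengths are in m, angles in rad, forces in N, time in s.
With the tool pointing down it reaches from about 0.35 to 0.85 m from the base axis. Payload 8.1 kg.
Tool frame: the origin (TCP) lies on the centre line of the jaws, within the pads' length; the fingertips stand 19 mm ahead of it and the grasp point (between the pads) is the TCP; z points along the fingers, y is the line along which they close (so a half turn about z gives the same grasp; the last joint's range is limited). The gripper opens to 93 mm and grips with 3 to 60 N. Pads are 15 mm wide; open, the fingers measure 128 mm over their backs; the gripper's body (75 mm by 188 mm) begins 65 mm behind the grasp point.
Start: joints at [-1.26, 0.13, 1.488, -0, 1.523, -0.085], TCP at [0.231, -0.554, 0.238] pointing down, gripper open.
Joint ranges: [-2.96, 2.96], [-0.89, 2.26], [0.02, 2.5], [-1.34, 4.48], [0, 2.73], [-2.66, 2.66]. Speed limits (rad/s): [2.39, 2.39, 2.79, 3.14, 3.14, 3.14].

INTERFACE

Orientations are given as a rotation vector (axis times angle).
In Python, from plant import manip, optics gives the robot as it stands.
- The arm moves only by the tool play_rows, never from a script. Its argument "rows" is a list of rows, each an object with "translation": the shift along the tool's x, y, z in mm, a list of three; "roll": the turn about the tool's z in rad; "jaw": the opening, from 0 (shut) to 1 (fully open). A call has 1 to 5 rows; each row shifts and turns the commanded pose from where the row before left it, along the tool's axes as they then stand; what a row does not reach is not made up. A row lasts 1/12 s, in which the tool goes at most 41.7 mm and 7.16 degrees, less where a joint would pass 70% of its speed; a pose out of reach is approached as far as the arm can. A call is refused whole if a number of a shift passes 41.7 or a number of a turn 0.125, either way. A call with a gripper value outside its range is refused whole. The fingers move at their own pace and stop on an object; the grip force is fixed at half the most. Time passes only in rows, so rows that do not move let the fingers close. It gives the time, the measured TCP pose, the force, the opening and the grip force at its end, in the units of the state.
- manip.get_state(): the state, without advancing time (a new reading comes with each control period).
- optics.snapshot(name): name is "scene" or "top"; returns a dict with "img" (400x640x3 uint8, red, green, blue), "intrinsics" (3x3 intrinsics, pixels), "k1" (the pictures are not rectified: a ray, as slopes to the right and down, at radius r is drawn at 1 + k1 r^2 times it, then the intrinsics apply), "world_to_cam" (4x4, takes a point from world to camera coordinates). Camera axes: x right, y down, z forward; pixel columns grow to the right and rows downward; lengths in m; the calibration is good to about 2 mm. A picture is of the moment at which its call begins. There is no depth.
- manip.sign_off(): hands the job in; it is judged then, once.
The state is a dict: "time": time; "joint_pos": joint angles; "joint_velocities": joint speeds; "joint_efforts": joint torques, N m; "tool_pos": TCP position; "ee_rot": TCP orientation; "ft_force": force on the tool from outside, world axes, zero at the start; "wrist_torque": the same for the moment, N m; "width": finger opening in m; "gripper_force": force on a finger pad.
Only numpy, scipy, OpenCV 4.12 (cv2) and the standard library are available. Lean on these libraries where they do the work, as an engineer would, in place of code of your own. Each camera call takes 0.05 s, during which the arm holds its last target. There are 200 camera calls.

## Working session

There is one attempt and no reset: what is moved stays moved. The work goes in short steps, Python scripts to look and compute and a tool call to move; the robot and the scene stay as the last step left them, time stands still between calls to the robot, and variables do not carry over. Pictures are saved under pics/ and viewed, at most 10 in all, crops included, and the job is handed in when it is done.

Besides the shell and the picture viewer there is one more tool, called after ">>>" as name(argument=value, ...) on one line, values as JSON. play_rows: Moves the arm, as the interface text tells. Its arguments: {"type":"object","properties":{"rows":{"type":"array","items":{"type":"object","properties":{"translation":{"type":"array","items":{"type":"number"}},"roll":{"type":"number"},"jaw":{"type":"number"}}}}},"required":["rows"]}

```bash
mkdir -p pics; cat > h.py <<'E'
import numpy as np, cv2
from plant import manip, optics
def snap(n,save=None):
    s=optics.snapshot(n)
    if save: cv2.imwrite('pics/'+save,s['img'][:,:,::-1])
    return s
def ray(s,u,v):
    K=np.array(s['intrinsics']);d=np.array([(u-K[0,2])/K[0,0],(v-K[1,2])/K[1,1]])
    x=d.copy()
    for _ in range(30): x=d/(1+s['k1']*(x@x))
    T=np.array(s['world_to_cam']);R=T[:3,:3]
    return -R.T@T[:3,3], R.T@np.array([x[0],x[1],1])
def onz(s,u,v,z):
    o,d=ray(s,u,v);return o+d*(z-o[2])/d[2]
def proj(s,p):
    T=np.array(s['world_to_cam']);c=T[:3,:3]@np.array(p)+T[:3,3];x=c[:2]/c[2];x=x*(1+s['k1']*(x@x))
    K=np.array(s['intrinsics']);return np.array([K[0,0]*x[0]+K[0,2],K[1,1]*x[1]+K[1,2]])
def tri(a,b):
    (o1,d1),(o2,d2)=a,b
    A=np.c_[d1,-d2];t=np.linalg.lstsq(A,o2-o1,rcond=None)[0]
    p,q=o1+t[0]*d1,o2+t[1]*d2;return (p+q)/2,np.linalg.norm(p-q)
E
python3 - <<'E'
from h import *
for n in('scene','top'):
    s=snap(n,n+'0.png');print(n,np.round(s['world_to_cam'],3).tolist(),s['k1'],s['intrinsics'][0][0])
st=manip.get_state();print(st)
E
```

```text
scene [[0.85, 0.526, 0.023, -0.489], [0.318, -0.478, -0.819, -0.075], [-0.42, 0.703, -0.574, 1.482], [0.0, 0.0, 0.0, 1.0]] 0.006839154356799254 515.1322374477871
top [[-0.02, -1.0, 0.003, 0.003], [-0.977, 0.019, -0.214, 0.609], [0.214, -0.008, -0.977, 0.982], [0.0, 0.0, 0.0, 1.0]] -0.07039396282452413 378.5157957146289
{'time': 0.1, 'joint_pos': array([-1.26040942e+00,  1.31087467e-01,  1.48914798e+00,  1.57289410e-05,
        1.52294921e+00, -8.53973039e-02]), 'joint_velocities': array([ 0.00069369, -0.00216946, -0.00414247, -0.00049001, -0.00234621,
        0.00118789]), 'joint_efforts': array([ 2.27462151e-03, -5.61348367e+01, -4.93093228e+01,  7.71730207e-02,
        2.92422599e-02, -7.44130739e-05]), 'tool_pos': array([ 0.23120715, -0.55317097,  0.2367035 ]), 'ee_rot': array([-3.07872616e+00, -6.17334039e-01,  2.56074594e-04]), 'ft_force': array([0.13105541, 0.3773186 , 0.36470389]), 'wrist_torque': array([ 0.0142891 , -0.04208108,  0.01454152]), 'gripper_force': 0.0, 'width': 0.09314885320732812}
```

View pics/scene0.png

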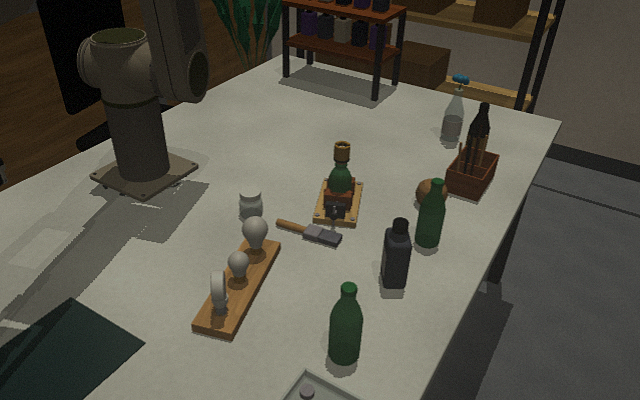

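View pics/top0.png

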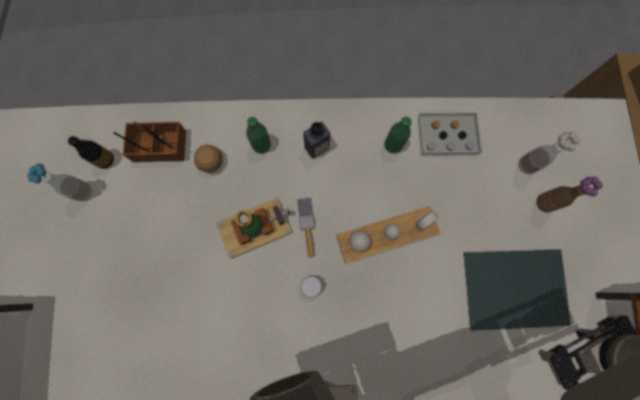

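The scene view shows the flat lamp at about (218,290) and the holder rim at about (342,147). In the top view they are at about (427,219) and (244,216). I'll enlarge these next.

```bash
python3 - <<'E'
import cv2,numpy as np
a=cv2.imread('pics/scene0.png');b=cv2.imread('pics/top0.png')
def c(i,x,y,w,h,k): return cv2.resize(i[y:y+h,x:x+w],None,fx=k,fy=k,interpolation=cv2.INTER_CUBIC)
A=c(a,190,260,66,50,6);B=c(a,312,135,66,50,6);C=c(b,395,195,66,50,6);D=c(b,215,195,66,50,6)
m=np.vstack([np.hstack([A,B]),np.hstack([C,D])]);m=np.clip(m.astype(float)*1.5,0,255)
cv2.imwrite('pics/crops.png',m)
E
```

```text
[ WARN:0@0.034] global loadsave.cpp:1063 imwrite_ Unsupported depth image for selected encoder is fallbacked to CV_8U.
```

View pics/crops.png

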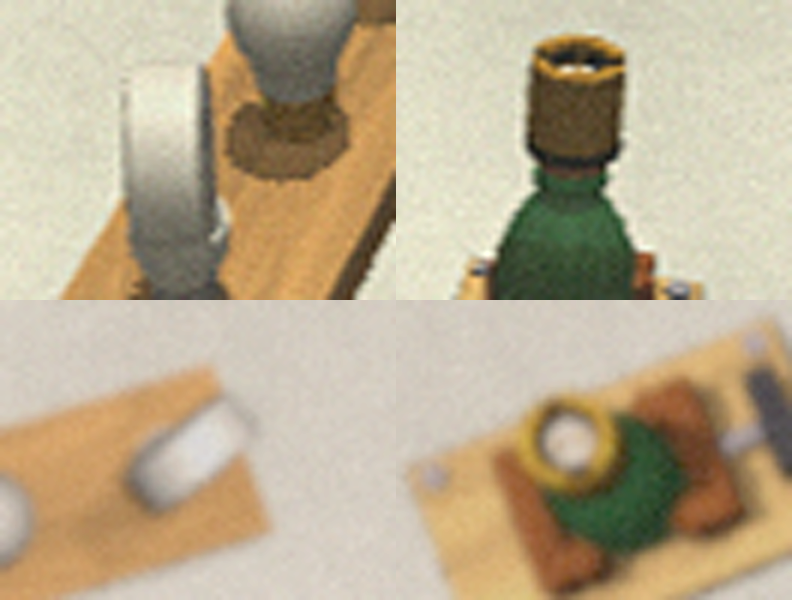

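The lamp paddle is seen almost edge-on in the scene view, with its top face running diagonally at about (427,219) in the top view. The rim centre is at about (342.5,144) in scene and (243.8,219) in top, and the board shows the jig's yaw.

```bash
cat > m.py <<'E'
from h import *
S=snap('scene');T=snap('top')
print('cams',[np.round(ray(s,0,0)[0],3) for s in(S,T)])
# rim
p,e=tri(ray(S,342.4,143.7),ray(T,243.3,218.7));print('rim tri',p.round(4),e, onz(S,342.4,143.7,.181).round(4),onz(T,243.3,218.7,.181).round(4))
hsv=cv2.cvtColor(T['img'],cv2.COLOR_RGB2HSV)
print('hsv rack',hsv[235,375],hsv[228,405],'table',hsv[180,380],'board',hsv[248,240],'lamp',hsv[218,428])
def rect(mask,z,name,s):
    n,l,st,c=cv2.connectedComponentsWithStats(mask); 
    k=1+np.argmax(st[1:,4]);cs,_=cv2.findContours((l==k).astype('u1'),cv2.RETR_EXTERNAL,cv2.CHAIN_APPROX_NONE)
    h=cv2.convexHull(max(cs,key=cv2.contourArea))[:,0]
    w=np.array([onz(s,*q,z)[:2] for q in h.astype(float)],dtype=np.float32)*1000
    r=cv2.minAreaRect(w);print(name,r,cv2.boxPoints(r).round(1).tolist());return r
def roi(m,x0,x1,y0,y1):
    o=np.zeros_like(m);o[y0:y1,x0:x1]=m[y0:y1,x0:x1];return o
wood=((hsv[...,1]>70)&(hsv[...,0]<25)).astype('u1')
jig=((hsv[...,1]>70)).astype('u1')
rect(roi(wood,330,450,200,270),.022,'rack',T)
rect(roi(jig,210,295,195,262),.015,'board',T)
lm=roi(((hsv[...,1]<45)&(hsv[...,2]>0)).astype('u1'),410,437,205,235)
cv2.imwrite('pics/mask.png',cv2.resize(np.hstack([wood[190:270,210:450]*255]),None,fx=3,fy=3,interpolation=0))
E
python3 m.py
```

```text
cams [array([ 1.062, -0.821,  0.8  ]), array([ 3.84e-01, -1.00e-03,  1.09e+00])]
rim tri [0.5413 0.1715 0.183 ] 0.004256616056559785 [0.5408 0.1769 0.181 ] [0.5399 0.1706 0.181 ]
hsv rack [ 16 124 130] [ 17 126 132] table [ 25  22 140] board [ 16 115 140] lamp [170   5 146]
rack ((516.2197875976562, -211.65249633789062), (85.30985260009766, 285.79486083984375), 15.75950813293457) [[436.3999938964844, -85.69999694824219], [514.0, -360.79998779296875], [596.0999755859375, -337.6000061035156], [518.5, -62.5]]
board ((544.7506103515625, 172.41659545898438), (115.62261962890625, 189.68820190429688), 22.02035903930664) [[455.6000061035156, 238.6999969482422], [526.7000122070312, 62.79999923706055], [633.9000244140625, 106.19999694824219], [562.7999877929688, 282.0]]
```

View pics/mask.png

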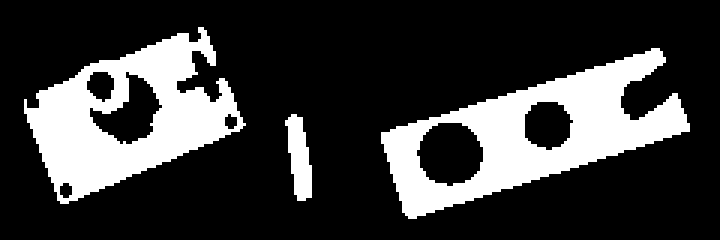

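```bash
cat > plan.py <<'E'
import sys,numpy as np
from scipy.spatial.transform import Rotation as R
from plant import manip
# usage: plan x y z(m) yangle(deg) n
def plan(x,y,z,ya,n):
    st=manip.get_state();r=R.from_rotvec(st['ee_rot']).as_matrix();p=st['tool_pos']
    a0=np.degrees(np.arctan2(r[1,1],r[0,1]));d=(np.array([x,y,z])-p)*1000
    roll=-((ya-a0+180)%360-180)
    print('at',p.round(4),'yang',round(a0,2),'tilt',r[:,2].round(4),'d',d.round(1),'roll',np.radians(roll).round(3),'F',st['ft_force'].round(1),'w',st['width'],'j',st['joint_pos'].round(2),st['time'])
    for i in range(n):
        a=np.radians(a0-roll*i/n);Y=np.array([np.cos(a),np.sin(a)]);X=np.array([-Y[1],Y[0]])
        print([round(float(d[:2]@X/n),1),round(float(d[:2]@Y/n),1),round(float(-d[2]/n),1)],round(np.radians(roll)/n,3))
if __name__=='__main__':
    v=list(map(float,sys.argv[1:]));plan(*v[:4],int(v[4]))
E
python3 plan.py 0.542 -0.303 0.237 41 16
python3 - <<'E'
from h import *
S=snap('scene');T=snap('top')
for s,(x0,x1,y0,y1) in((S,(325,360,135,165)),(T,(228,262,203,238))):
    h=cv2.cvtColor(s['img'],cv2.COLOR_RGB2HSV)
    m=((h[...,1]>135)&(h[...,0]>14)&(h[...,0]<28)).astype('u1')[y0:y1,x0:x1]
    for r in m: print(''.join('.#'[v] for v in r))
    print(x0,y0)
E
```

```text
at [ 0.2312 -0.5533  0.237 ] yang -67.32 tilt [-3.0e-04  1.1e-03 -1.0e+00] d [310.8 250.3   0. ] roll -1.891 F [-0.1  0.3 -0.2] w 0.09299146376577923 j [-1.26  0.13  1.49  0.    1.52 -0.09] 0.2
[24.0, -6.9, -0.0] -0.118
[24.6, -4.1, -0.0] -0.118
[24.9, -1.1, -0.0] -0.118
[24.9, 1.8, -0.0] -0.118
[24.5, 4.7, -0.0] -0.118
[23.8, 7.6, -0.0] -0.118
[22.7, 10.3, -0.0] -0.118
[21.3, 12.9, -0.0] -0.118
[19.7, 15.3, -0.0] -0.118
[17.7, 17.6, -0.0] -0.118
[15.5, 19.5, -0.0] -0.118
[13.1, 21.2, -0.0] -0.118
[10.5, 22.6, -0.0] -0.118
[7.8, 23.7, -0.0] -0.118
[4.9, 24.4, -0.0] -0.118
[2.0, 24.9, -0.0] -0.118
...................................
...................................
...................................
...................................
...................................
...................................
..............#######..............
...........#####.######............
...........###...#..####...........
..........#...........###..........
..........###......................
..........####.......####..........
..........###############..........
..........#...########......
[... 1124 characters left out ...]
###...........####........#
......#####..........####.........
......#####..........####.........
....#..####.........#####.........
.......#####........###...........
........######.....#####..........
.........#######..####.#..........
..........############............
...........###########............
...........#.....##...............
...........#......................
.................................#
.................................#
.............#....................
..................................
.................................#
...............##.................
.................###..............
....................#.............
.....................#............
228 203
```

>>> play_rows(rows=[{"translation": [24,-6.9,0],"roll": -0.118,"jaw": 1},{"translation": [24.6,-4.1,0],"roll": -0.118,"jaw": 1},{"translation": [24.9,-1.1,0],"roll": -0.118,"jaw": 1},{"translation": [24.9,1.8,0],"roll": -0.118,"jaw": 1},{"translation": [24.5,4.7,0],"roll": -0.118,"jaw": 1}])

```text
time: 0.72
tool_pos: [0.3293, -0.4746, 0.2376]
ee_rot: [-2.764, -1.494, -0.0]
ft_force: [0.5, 0.1, -0.6]
width: 0.0932
gripper_force: 0.0
```

>>> play_rows(rows=[{"translation": [23.8,7.6,0],"roll": -0.118,"jaw": 1},{"translation": [22.7,10.3,0],"roll": -0.118,"jaw": 1},{"translation": [21.3,12.9,0],"roll": -0.118,"jaw": 1},{"translation": [19.7,15.3,0],"roll": -0.118,"jaw": 1},{"translation": [17.7,17.6,0],"roll": -0.118,"jaw": 1}])

```text
time: 1.13
tool_pos: [0.4266, -0.3963, 0.2376]
ee_rot: [-2.209, -2.233, 0.0]
ft_force: [0.2, -0.6, -0.8]
width: 0.0934
gripper_force: 0.0
```

>>> play_rows(rows=[{"translation": [15.5,19.5,0],"roll": -0.118,"jaw": 1},{"translation": [13.1,21.2,0],"roll": -0.118,"jaw": 1},{"translation": [10.5,22.6,0],"roll": -0.118,"jaw": 1},{"translation": [7.8,23.7,0],"roll": -0.118,"jaw": 1},{"translation": [4.9,24.4,0],"roll": -0.118,"jaw": 1}])

```text
time: 1.55
tool_pos: [0.5238, -0.3184, 0.2376]
ee_rot: [-1.464, -2.779, -0.0]
ft_force: [0.2, -0.4, 0.6]
width: 0.0931
gripper_force: 0.0
```

>>> play_rows(rows=[{"translation": [2,24.9,0],"roll": -0.118,"jaw": 1},{"translation": [0,0,0],"roll": 0,"jaw": 1}])

```text
time: 1.72
tool_pos: [0.5452, -0.3005, 0.2374]
ee_rot: [1.291, 2.863, 0.003]
ft_force: [1.0, -0.5, 0.5]
width: 0.093
gripper_force: 0.0
```

```bash
python3 plan.py 0.542 -0.303 0.095 41 4
python3 - <<'E'
from h import *
S=snap('scene');p=[.542,-.303,.092]
for z in(.122,.092,.062): print(proj(S,[.542,-.303,z]).round(1))
i=S['img'][240:330,170:270,::-1];cv2.imwrite('pics/g1.png',np.clip(cv2.resize(i,None,fx=6,fy=6,interpolation=cv2.INTER_CUBIC)*1.4,0,255))
E
```

```text
at [ 0.5452 -0.3005  0.2374] yang 41.45 tilt [ 0.0011  0.0014 -1.    ] d [  -3.2   -2.5 -142.4] roll 0.008 F [ 1.  -0.5  0.5] w 0.09299265933153247 j [-0.59  0.19  1.42  0.    1.53 -1.31] 1.7167
[0.1, -1.0, 35.6] 0.002
[0.1, -1.0, 35.6] 0.002
[0.1, -1.0, 35.6] 0.002
[0.1, -1.0, 35.6] 0.002
[216.8 274. ]
[218.2 285.5]
[219.5 296.6][ WARN:0@0.738] global loadsave.cpp:1063 imwrite_ Unsupported depth image for selected encoder is fallbacked to CV_8U.
```

View pics/g1.png

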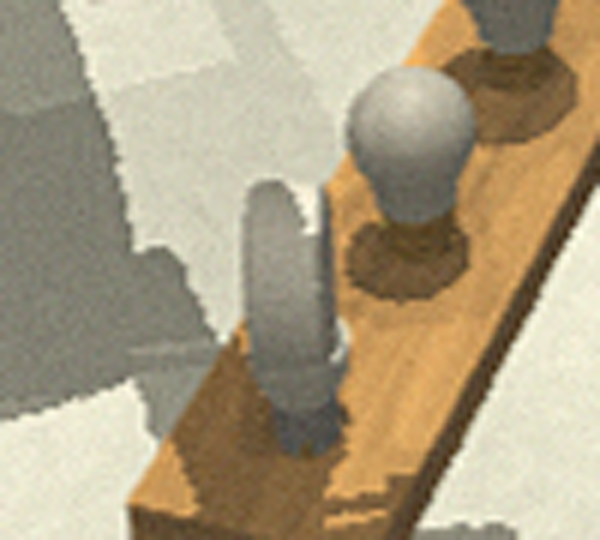

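The lamp's edge is centred at u≈218 in the scene view, which matches the predicted 218.2. Next I descend and grip.

>>> play_rows(rows=[{"translation": [0,-2,36],"roll": 0,"jaw": 1},{"translation": [0,-2,36],"roll": 0,"jaw": 1},{"translation": [0,0,36],"roll": 0,"jaw": 1},{"translation": [0,0,36],"roll": 0,"jaw": 1},{"translation": [0,0,0],"roll": 0,"jaw": 1}])

```text
time: 2.18
tool_pos: [0.5337, -0.3039, 0.0847]
ee_rot: [-1.305, -2.843, -0.003]
ft_force: [-0.9, 0.8, -1.1]
width: 0.0927
gripper_force: 0.0
```

>>> play_rows(rows=[{"translation": [0,0,0],"roll": 0,"jaw": 0},{"translation": [0,0,0],"roll": 0,"jaw": 0},{"translation": [0,0,0],"roll": 0,"jaw": 0},{"translation": [0,0,0],"roll": 0,"jaw": 0},{"translation": [0,0,0],"roll": 0,"jaw": 0}])

```text
time: 2.6
tool_pos: [0.5407, -0.3073, 0.0963]
ee_rot: [1.305, 2.853, -0.001]
ft_force: [0.2, 0.2, 0.5]
width: 0.0643
gripper_force: 0.0
```

>>> play_rows(rows=[{"translation": [0,0,0],"roll": 0,"jaw": 0},{"translation": [0,0,0],"roll": 0,"jaw": 0},{"translation": [0,0,0],"roll": 0,"jaw": 0}])

```text
time: 2.85
tool_pos: [0.5396, -0.3063, 0.094]
ee_rot: [1.306, 2.857, -0.0]
ft_force: [-0.1, 0.6, 0.3]
width: 0.0441
gripper_force: 0.0
```

```bash
python3 plan.py 0.542 -0.303 0.092 41 1
```

```text
at [ 0.5396 -0.3063  0.094 ] yang 40.85 tilt [ 4.e-04 -3.e-04 -1.e+00] d [ 2.4  3.3 -2. ] roll -0.003 F [-0.1  0.6  0.3] w 0.04406154747764439 j [-0.6   0.29  1.57  0.    1.28 -1.31] 2.85
[0.9, 4.0, 2.0] -0.003
```

>>> play_rows(rows=[{"translation": [1,4,2],"roll": 0,"jaw": 0},{"translation": [0,0,0],"roll": 0,"jaw": 0},{"translation": [0,0,0],"roll": 0,"jaw": 0},{"translation": [0,0,0],"roll": 0,"jaw": 0},{"translation": [0,0,0],"roll": 0,"jaw": 0}])

```text
time: 3.27
tool_pos: [0.5416, -0.3028, 0.0914]
ee_rot: [-1.306, -2.857, -0.0]
ft_force: [-0.3, -0.3, -0.7]
width: 0.0239
gripper_force: 29.6
```

>>> play_rows(rows=[{"translation": [0,0,0],"roll": 0,"jaw": 0},{"translation": [0,0,0],"roll": 0,"jaw": 0},{"translation": [0,0,0],"roll": 0,"jaw": 0},{"translation": [0,0,0],"roll": 0,"jaw": 0}])

```text
time: 3.6
tool_pos: [0.5417, -0.303, 0.0916]
ee_rot: [-1.307, -2.857, -0.0]
ft_force: [0.0, 0.1, -1.3]
width: 0.0243
gripper_force: 29.6
```

```bash
python3 plan.py 0.542 -0.303 0.092 41 1
python3 - <<'E'
from h import *
S=snap('scene')
i=S['img'][220:330,160:280,::-1];cv2.imwrite('pics/g2.png',cv2.resize(i,None,fx=5,fy=5,interpolation=cv2.INTER_CUBIC))
E
```

```text
at [ 0.5417 -0.303   0.0916] yang 40.85 tilt [-0.e+00  1.e-04 -1.e+00] d [ 0.3 -0.   0.4] roll -0.003 F [ 0.   0.1 -1.3] w 0.02432714260403094 j [-0.59  0.3   1.57  0.    1.27 -1.31] 3.6
[-0.2, 0.2, -0.4] -0.003
```

View pics/g2.png

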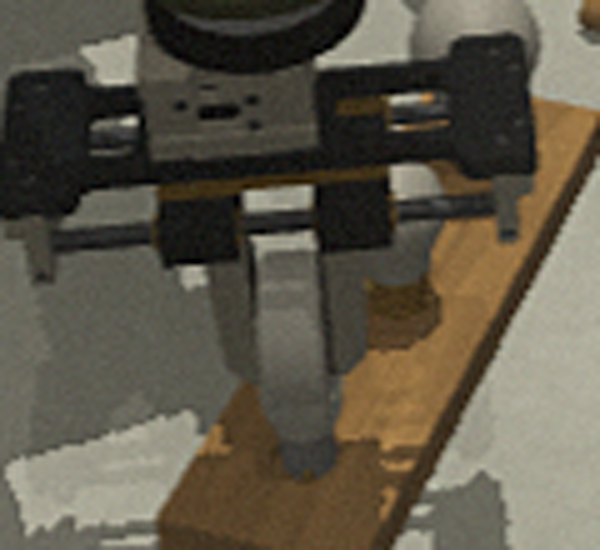

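Both pads hold the paddle: in this crop the lamp, around (290,330), sits between the fingers with its cap still in the well. Next I lift it.

>>> play_rows(rows=[{"translation": [0,0,-20],"roll": 0,"jaw": 0},{"translation": [0,0,-40],"roll": 0,"jaw": 0},{"translation": [0,0,-40],"roll": 0,"jaw": 0},{"translation": [0,0,-40],"roll": 0,"jaw": 0},{"translation": [0,0,-40],"roll": 0,"jaw": 0}])

```text
time: 4.07
tool_pos: [0.5414, -0.3027, 0.2735]
ee_rot: [-1.306, -2.857, -0.0]
ft_force: [1.0, -0.4, -0.7]
width: 0.0239
gripper_force: 29.6
```

>>> play_rows(rows=[{"translation": [0,0,-8],"roll": 0,"jaw": 0},{"translation": [0,0,0],"roll": 0,"jaw": 0},{"translation": [0,0,0],"roll": 0,"jaw": 0},{"translation": [0,0,0],"roll": 0,"jaw": 0},{"translation": [0,0,0],"roll": 0,"jaw": 0}])

```text
time: 4.48
tool_pos: [0.5408, -0.3023, 0.2765]
ee_rot: [-1.305, -2.853, -0.001]
ft_force: [0.1, -0.5, -1.3]
width: 0.0239
gripper_force: 29.6
```

```bash
python3 plan.py 0.540 0.171 0.28 112 20
```

```text
at [ 0.5408 -0.3023  0.2765] yang 40.85 tilt [-0.0039  0.0026 -1.    ] d [ -0.8 473.3   3.5] roll -1.242 F [ 0.1 -0.5 -1.3] w 0.02393360806299358 j [-0.59  0.17  1.37  0.    1.6  -1.31] 4.4833
[17.9, 15.4, -0.2] -0.062
[16.9, 16.5, -0.2] -0.062
[15.9, 17.6, -0.2] -0.062
[14.8, 18.5, -0.2] -0.062
[13.6, 19.4, -0.2] -0.062
[12.3, 20.2, -0.2] -0.062
[11.1, 20.9, -0.2] -0.062
[9.8, 21.6, -0.2] -0.062
[8.4, 22.1, -0.2] -0.062
[7.0, 22.6, -0.2] -0.062
[5.6, 23.0, -0.2] -0.062
[4.2, 23.3, -0.2] -0.062
[2.7, 23.5, -0.2] -0.062
[1.2, 23.6, -0.2] -0.062
[-0.2, 23.7, -0.2] -0.062
[-1.7, 23.6, -0.2] -0.062
[-3.2, 23.5, -0.2] -0.062
[-4.6, 23.2, -0.2] -0.062
[-6.0, 22.9, -0.2] -0.062
[-7.4, 22.5, -0.2] -0.062
```

>>> play_rows(rows=[{"translation": [17.9,15.4,0],"roll": -0.062,"jaw": 0},{"translation": [16.9,16.5,0],"roll": -0.062,"jaw": 0},{"translation": [15.9,17.6,0],"roll": -0.062,"jaw": 0},{"translation": [14.8,18.5,0],"roll": -0.062,"jaw": 0},{"translation": [13.6,19.4,0],"roll": -0.062,"jaw": 0}])

```text
time: 4.9
tool_pos: [0.5406, -0.1832, 0.2773]
ee_rot: [-0.845, -3.022, -0.001]
ft_force: [-0.5, 0.1, -2.2]
width: 0.0241
gripper_force: 29.6
```

>>> play_rows(rows=[{"translation": [12.3,20.2,0],"roll": -0.062,"jaw": 0},{"translation": [11.1,20.9,0],"roll": -0.062,"jaw": 0},{"translation": [9.8,21.6,0],"roll": -0.062,"jaw": 0},{"translation": [8.4,22.1,0],"roll": -0.062,"jaw": 0},{"translation": [7.0,22.6,0],"roll": -0.062,"jaw": 0}])

```text
time: 5.32
tool_pos: [0.5404, -0.0649, 0.2774]
ee_rot: [-0.368, -3.117, -0.001]
ft_force: [-0.2, 0.3, -1.2]
width: 0.0237
gripper_force: 29.6
```

>>> play_rows(rows=[{"translation": [5.6,23,0],"roll": -0.062,"jaw": 0},{"translation": [4.2,23.3,0],"roll": -0.062,"jaw": 0},{"translation": [2.7,23.5,0],"roll": -0.062,"jaw": 0},{"translation": [1.2,23.6,0],"roll": -0.062,"jaw": 0},{"translation": [-0.2,23.7,0],"roll": -0.062,"jaw": 0}])

```text
time: 5.73
tool_pos: [0.5403, 0.0532, 0.2775]
ee_rot: [0.118, -3.136, -0.0]
ft_force: [0.6, -0.4, -0.5]
width: 0.0238
gripper_force: 29.6
```

>>> play_rows(rows=[{"translation": [-1.7,23.6,0],"roll": -0.062,"jaw": 0},{"translation": [-3.2,23.5,0],"roll": -0.062,"jaw": 0},{"translation": [-4.6,23.2,0],"roll": -0.062,"jaw": 0},{"translation": [-6,22.9,0],"roll": -0.062,"jaw": 0},{"translation": [-7.4,22.5,0],"roll": -0.062,"jaw": 0}])

```text
time: 6.15
tool_pos: [0.5402, 0.1714, 0.2774]
ee_rot: [0.601, -3.08, 0.0]
ft_force: [0.6, -0.4, -1.1]
width: 0.0243
gripper_force: 29.6
```

>>> play_rows(rows=[{"translation": [0,0,0],"roll": 0,"jaw": 0},{"translation": [0,0,0],"roll": 0,"jaw": 0},{"translation": [0,0,0],"roll": 0,"jaw": 0},{"translation": [0,0,0],"roll": 0,"jaw": 0},{"translation": [0,0,0],"roll": 0,"jaw": 0}])

```text
time: 6.57
tool_pos: [0.5412, 0.1694, 0.2792]
ee_rot: [0.594, -3.084, 0.0]
ft_force: [0.2, -0.0, -0.4]
width: 0.024
gripper_force: 29.6
```

>>> play_rows(rows=[{"translation": [0,0,0],"roll": 0,"jaw": 0},{"translation": [0,0,0],"roll": 0,"jaw": 0},{"translation": [0,0,0],"roll": 0,"jaw": 0},{"translation": [0,0,0],"roll": 0,"jaw": 0},{"translation": [0,0,0],"roll": 0,"jaw": 0}])

```text
time: 6.98
tool_pos: [0.5412, 0.1703, 0.2797]
ee_rot: [-0.596, 3.084, 0.0]
ft_force: [0.6, 0.1, -1.2]
width: 0.0238
gripper_force: 29.6
```

```bash
python3 plan.py 0.540 0.171 0.28 112 1
python3 - <<'E'
from h import *
S=snap('scene');T=snap('top')
a=S['img'][100:175,305:380,::-1];b=T['img'][175:250,205:280,::-1]
cv2.imwrite('pics/h1.png',np.clip(cv2.resize(np.hstack([a,b]),None,fx=5.333,fy=8,interpolation=cv2.INTER_CUBIC).astype(float)*1.4,0,255).astype('u1'))
st=manip.get_state();p=st['tool_pos']
for dz in(.03,0,-.068,-.076): print('S',proj(S,p+[0,0,dz]).round(1),'T',proj(T,p+[0,0,dz]).round(1))
E
```

```text
at [0.5412 0.1703 0.2797] yang 111.88 tilt [ 2.e-04  1.e-04 -1.e+00] d [-1.2  0.7  0.3] roll -0.002 F [ 0.6  0.1 -1.2] w 0.02382469878323933 j [ 0.21  0.03  1.52  0.    1.59 -1.74] 6.9833
[0.9, 1.1, -0.3] -0.002
S [344.2  96.1] T [232.1 208. ]
S [343.4 108. ] T [235.  210.6]
S [341.9 133.7] T [241. 216.]
S [341.7 136.6] T [241.6 216.6]
```

View pics/h1.png

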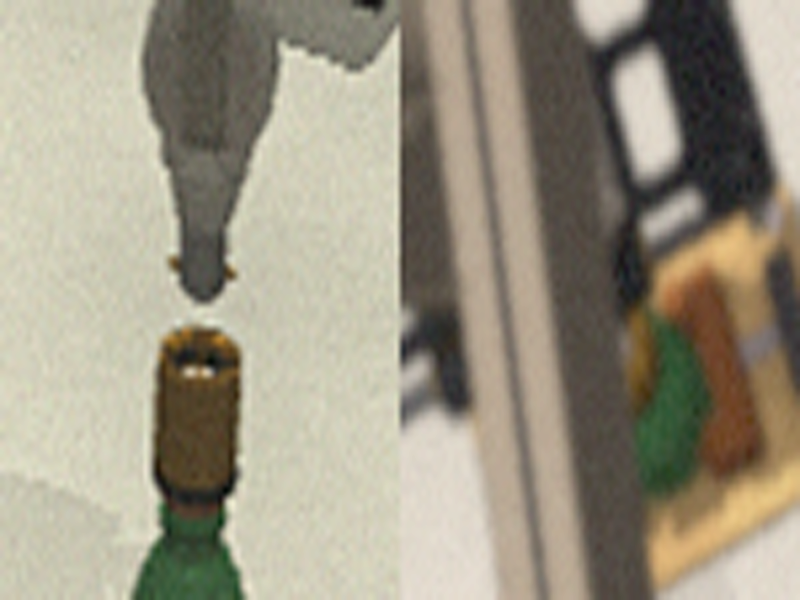

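The scene half shows the cap centred at about (342.8,133) with its brass pins left and right. Once height is allowed for, this lines up with the rim at (342.0,144.2) to about 1 mm. The gripper hides the rim in the top half, so I'll descend gently and watch the force.

>>> play_rows(rows=[{"translation": [0,0,6],"roll": 0,"jaw": 0},{"translation": [0,0,6],"roll": 0,"jaw": 0},{"translation": [0,0,6],"roll": 0,"jaw": 0},{"translation": [0,0,2],"roll": 0,"jaw": 0},{"translation": [0,0,0],"roll": 0,"jaw": 0}])

```text
time: 7.5
tool_pos: [0.5405, 0.1703, 0.2582]
ee_rot: [0.596, -3.082, 0.0]
ft_force: [-0.6, -0.5, -1.5]
width: 0.024
gripper_force: 29.6
```

>>> play_rows(rows=[{"translation": [0,0,1],"roll": 0,"jaw": 0},{"translation": [0,0,1],"roll": 0,"jaw": 0},{"translation": [0,0,1],"roll": 0,"jaw": 0},{"translation": [0,0,1],"roll": 0,"jaw": 0},{"translation": [0,0,0],"roll": 0,"jaw": 0}])

```text
time: 7.92
tool_pos: [0.5412, 0.1705, 0.2556]
ee_rot: [-0.597, 3.084, -0.0]
ft_force: [0.7, -0.9, -0.9]
width: 0.0238
gripper_force: 29.6
```

```bash
python3 plan.py 0.541 0.1703 0.25 112 1
python3 - <<'E'
from h import *
S=snap('scene')
a=S['img'][110:170,310:375,::-1]
cv2.imwrite('pics/h2.png',np.clip(cv2.resize(a,None,fx=10,fy=10,interpolation=cv2.INTER_CUBIC).astype(float)*1.5,0,255).astype('u1'))
print(manip.get_state()['wrist_torque'].round(2))
E
```

```text
at [0.5412 0.1705 0.2556] yang 111.9 tilt [ 0.  0. -1.] d [-0.2 -0.2 -5.6] roll -0.002 F [ 0.7 -0.9 -0.9] w 0.02379600935852272 j [ 0.21  0.04  1.56 -0.    1.55 -1.74] 7.9167
[0.2, -0.1, 5.6] -0.002
[ 0.1  -0.14 -0.04]
```

View pics/h2.png

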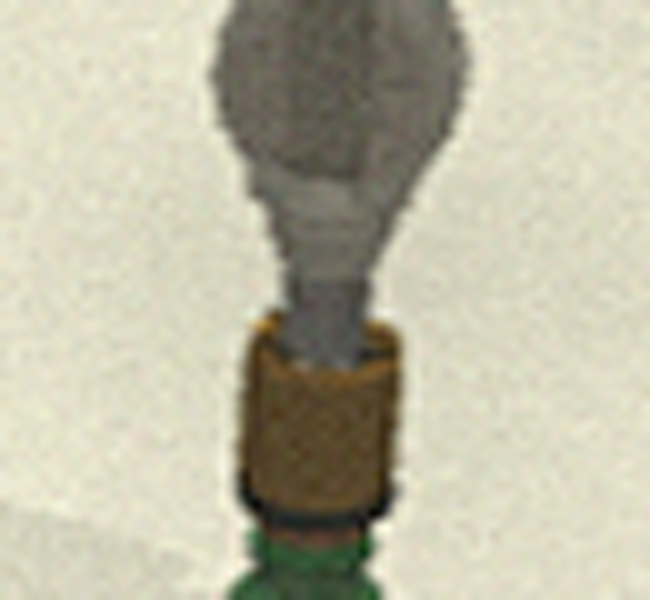

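The cap at u≈326 in the crop is centred in the rim (u≈323.5), and its foot is just inside the opening with no contact force. I'll keep going down.

>>> play_rows(rows=[{"translation": [-0.4,0,1],"roll": 0,"jaw": 0},{"translation": [0,0,1],"roll": 0,"jaw": 0},{"translation": [0,0,1],"roll": 0,"jaw": 0},{"translation": [0,0,0],"roll": 0,"jaw": 0},{"translation": [0,0,0],"roll": 0,"jaw": 0}])

```text
time: 8.38
tool_pos: [0.5415, 0.1706, 0.2525]
ee_rot: [0.597, -3.084, -0.0]
ft_force: [-0.2, -0.6, -1.4]
width: 0.0244
gripper_force: 29.6
```

>>> play_rows(rows=[{"translation": [0,0,1],"roll": 0,"jaw": 0},{"translation": [0,0,1],"roll": 0,"jaw": 0},{"translation": [0,0,1],"roll": 0,"jaw": 0},{"translation": [0,0,0],"roll": 0,"jaw": 0},{"translation": [0,0,0],"roll": 0,"jaw": 0}])

```text
time: 8.8
tool_pos: [0.5415, 0.1706, 0.2495]
ee_rot: [0.597, -3.084, -0.0]
ft_force: [-1.2, 0.2, -1.5]
width: 0.0241
gripper_force: 29.6
```

>>> play_rows(rows=[{"translation": [0,0,1],"roll": 0,"jaw": 0},{"translation": [0,0,1],"roll": 0,"jaw": 0},{"translation": [0,0,1],"roll": 0,"jaw": 0},{"translation": [0,0,0],"roll": 0,"jaw": 0},{"translation": [0,0,0],"roll": 0,"jaw": 0}])

```text
time: 9.22
tool_pos: [0.5416, 0.1707, 0.2469]
ee_rot: [-0.597, 3.084, 0.0]
ft_force: [-1.3, 0.6, 0.9]
width: 0.0243
gripper_force: 29.6
```

>>> play_rows(rows=[{"translation": [0,0,1],"roll": 0,"jaw": 0},{"translation": [0,0,1],"roll": 0,"jaw": 0},{"translation": [0,0,1],"roll": 0,"jaw": 0},{"translation": [0,0,0],"roll": 0,"jaw": 0},{"translation": [0,0,0],"roll": 0,"jaw": 0}])

```text
time: 9.63
tool_pos: [0.5416, 0.1707, 0.2439]
ee_rot: [-0.597, 3.084, 0.0]
ft_force: [-1.6, 0.6, 5.0]
width: 0.0245
gripper_force: 29.6
```

>>> play_rows(rows=[{"translation": [0,0,1],"roll": 0,"jaw": 0},{"translation": [0,0,1],"roll": 0,"jaw": 0},{"translation": [0,0,1],"roll": 0,"jaw": 0},{"translation": [0,0,0],"roll": 0,"jaw": 0},{"translation": [0,0,0],"roll": 0,"jaw": 0}])

```text
time: 10.05
tool_pos: [0.5417, 0.1707, 0.2411]
ee_rot: [-0.597, 3.084, 0.0]
ft_force: [-2.0, 0.7, 6.4]
width: 0.024
gripper_force: 29.6
```

Force follows the spring curve, so the pins are in the slots. I'll press to about 12.5 mm.

>>> play_rows(rows=[{"translation": [0,0,1],"roll": 0,"jaw": 0},{"translation": [0,0,1],"roll": 0,"jaw": 0},{"translation": [0,0,1],"roll": 0,"jaw": 0},{"translation": [0,0,1.5],"roll": 0,"jaw": 0},{"translation": [0,0,0],"roll": 0,"jaw": 0}])

```text
time: 10.47
tool_pos: [0.5417, 0.1707, 0.2371]
ee_rot: [-0.597, 3.083, 0.0]
ft_force: [-2.6, 1.4, 9.4]
width: 0.024
gripper_force: 29.6
```

>>> play_rows(rows=[{"translation": [0,0,0],"roll": 0.06,"jaw": 0},{"translation": [0,0,0],"roll": 0.08,"jaw": 0},{"translation": [0,0,0],"roll": 0.08,"jaw": 0},{"translation": [0,0,0],"roll": 0.08,"jaw": 0},{"translation": [0,0,0],"roll": 0,"jaw": 0}])

```text
time: 10.88
tool_pos: [0.5421, 0.1713, 0.2375]
ee_rot: [-0.121, 3.137, 0.002]
ft_force: [-3.1, 2.5, 9.1]
width: 0.0243
gripper_force: 29.6
```

```bash
python3 plan.py 0.541 0.1703 0.2365 22 1; python3 -c "
from plant import manip;print(manip.get_state()['wrist_torque'].round(2))"
```

```text
at [0.5421 0.1713 0.2375] yang 94.43 tilt [ 0.002   0.0014 -1.    ] d [-1.1 -1.  -1. ] roll 1.264 F [-3.1  2.5  9.1] w 0.024298789873825815 j [ 0.22  0.04  1.58  0.    1.52 -1.43] 10.8833
[1.2, -0.9, 1.0] 1.264
[0.69 0.49 0.09]
```

>>> play_rows(rows=[{"translation": [0.5,0.5,0.6],"roll": 0.06,"jaw": 0},{"translation": [0,0,0],"roll": 0.08,"jaw": 0},{"translation": [0,0,0],"roll": 0.08,"jaw": 0},{"translation": [0,0,0],"roll": 0.08,"jaw": 0},{"translation": [0,0,0],"roll": 0.06,"jaw": 0}])

```text
time: 11.3
tool_pos: [0.542, 0.1715, 0.2372]
ee_rot: [0.441, 3.107, 0.002]
ft_force: [-1.0, 2.2, 10.4]
width: 0.0241
gripper_force: 29.6
```

>>> play_rows(rows=[{"translation": [0,0,0],"roll": 0.08,"jaw": 0},{"translation": [0,0,0],"roll": 0.08,"jaw": 0},{"translation": [0,0,0],"roll": 0.08,"jaw": 0},{"translation": [0,0,0],"roll": 0,"jaw": 0},{"translation": [0,0,0],"roll": 0,"jaw": 0}])

```text
time: 11.72
tool_pos: [0.542, 0.1716, 0.2372]
ee_rot: [0.804, 3.034, 0.003]
ft_force: [-1.8, 1.5, 8.9]
width: 0.0242
gripper_force: 29.7
```

```bash
python3 plan.py 0.541 0.1703 0.2365 22 1; python3 -c "
from plant import manip;print(manip.get_state()['wrist_torque'].round(2))"
```

```text
at [0.542  0.1716 0.2372] yang 60.31 tilt [ 0.0032  0.0012 -1.    ] d [-1.  -1.3 -0.7] roll 0.669 F [-1.8  1.5  8.9] w 0.024245050690356942 j [ 0.22  0.04  1.58  0.    1.51 -0.84] 11.7167
[0.2, -1.6, 0.7] 0.669
[ 0.52  0.19 -0.02]
```

>>> play_rows(rows=[{"translation": [0,0,0.3],"roll": 0.08,"jaw": 0},{"translation": [0,0,0],"roll": 0.08,"jaw": 0},{"translation": [0,0,0],"roll": 0.08,"jaw": 0},{"translation": [0,0,0],"roll": 0.08,"jaw": 0},{"translation": [0,0,0],"roll": 0.08,"jaw": 0}])

```text
time: 12.13
tool_pos: [0.5421, 0.1715, 0.237]
ee_rot: [1.396, 2.812, 0.004]
ft_force: [-1.7, 1.8, 9.4]
width: 0.0242
gripper_force: 29.6
```

>>> play_rows(rows=[{"translation": [0,0,0],"roll": 0.08,"jaw": 0},{"translation": [0,0,0],"roll": 0.07,"jaw": 0},{"translation": [0,0,0],"roll": 0.06,"jaw": 0},{"translation": [0,0,0],"roll": 0.06,"jaw": 0},{"translation": [0,0,0],"roll": 0,"jaw": 0}])

```text
time: 12.55
tool_pos: [0.5419, 0.1714, 0.237]
ee_rot: [1.762, 2.599, 0.004]
ft_force: [-1.9, 1.1, 9.7]
width: 0.0241
gripper_force: 29.6
```

```bash
python3 plan.py 0.541 0.1703 0.2365 22 1; python3 -c "
from plant import manip;print(manip.get_state()['wrist_torque'].round(2))"
```

```text
at [0.5419 0.1714 0.237 ] yang 21.73 tilt [ 3.e-03  7.e-04 -1.e+00] d [-0.9 -1.1 -0.5] roll -0.005 F [-1.9  1.1  9.7] w 0.024050471668129837 j [ 0.22  0.04  1.58  0.    1.51 -0.16] 12.55
[-0.6, -1.3, 0.5] -0.005
[0.13 0.33 0.03]
```

>>> play_rows(rows=[{"translation": [0,0,0],"roll": 0.03,"jaw": 0},{"translation": [0,0,0],"roll": 0.03,"jaw": 0},{"translation": [0,0,0],"roll": 0.03,"jaw": 0},{"translation": [0,0,0],"roll": 0,"jaw": 0},{"translation": [0,0,0],"roll": 0,"jaw": 0}])

```text
time: 12.97
tool_pos: [0.5415, 0.1713, 0.2369]
ee_rot: [1.873, 2.521, 0.003]
ft_force: [-3.3, 0.3, 12.2]
width: 0.024
gripper_force: 29.8
```

```bash
python3 plan.py 0.541 0.1703 0.2365 22 1; python3 -c "
from plant import manip;print(manip.get_state()['wrist_torque'].round(2))"
```

```text
at [0.5415 0.1713 0.2369] yang 16.79 tilt [ 2.e-03  5.e-04 -1.e+00] d [-0.5 -1.  -0.4] roll -0.091 F [-3.3  0.3 12.2] w 0.023980257895636202 j [ 0.22  0.04  1.58  0.    1.51 -0.08] 12.9667
[-0.8, -0.8, 0.4] -0.091
[0.16 0.7  0.19]
```

>>> play_rows(rows=[{"translation": [0,0,0],"roll": -0.03,"jaw": 0},{"translation": [0,0,-1],"roll": 0,"jaw": 0},{"translation": [0,0,-1],"roll": 0,"jaw": 0},{"translation": [0,0,-1],"roll": 0,"jaw": 0},{"translation": [0,0,0],"roll": 0,"jaw": 0}])

```text
time: 13.38
tool_pos: [0.5416, 0.1713, 0.2392]
ee_rot: [1.835, 2.549, 0.002]
ft_force: [-1.5, 1.3, 6.7]
width: 0.0239
gripper_force: 29.8
```

>>> play_rows(rows=[{"translation": [0,0,-1],"roll": 0,"jaw": 0},{"translation": [0,0,-1],"roll": 0,"jaw": 0},{"translation": [0,0,-0.5],"roll": 0,"jaw": 0},{"translation": [0,0,0],"roll": 0,"jaw": 0},{"translation": [0,0,0],"roll": 0,"jaw": 0}])

```text
time: 13.8
tool_pos: [0.5415, 0.1713, 0.2411]
ee_rot: [1.835, 2.549, 0.002]
ft_force: [-0.0, 2.6, 6.2]
width: 0.0238
gripper_force: 29.8
```

```bash
python3 plan.py 0.541 0.1703 0.243 22 1; python3 -c "
from plant import manip;print(manip.get_state()['wrist_torque'].round(2))"
```

```text
at [0.5415 0.1713 0.2411] yang 18.51 tilt [ 1.2e-03  5.0e-04 -1.0e+00] d [-0.5 -1.   1.9] roll -0.061 F [-0.   2.6  6.2] w 0.023847897175986177 j [ 0.22  0.04  1.58  0.    1.52 -0.11] 13.8
[-0.8, -0.8, -1.9] -0.061
[ 0.51 -0.31  0.04]
```

>>> play_rows(rows=[{"translation": [0,0,-0.6],"roll": 0,"jaw": 0},{"translation": [0,0,-0.5],"roll": 0,"jaw": 0},{"translation": [0,0,0],"roll": 0,"jaw": 0},{"translation": [0,0,0],"roll": 0,"jaw": 0},{"translation": [0,0,0],"roll": 0,"jaw": 0}])

```text
time: 14.22
tool_pos: [0.5413, 0.1712, 0.242]
ee_rot: [1.835, 2.549, 0.001]
ft_force: [3.3, 3.3, 4.6]
width: 0.0238
gripper_force: 29.8
```

>>> play_rows(rows=[{"translation": [0,0,-0.5],"roll": 0,"jaw": 0},{"translation": [0,0,0],"roll": 0,"jaw": 0},{"translation": [0,0,0],"roll": 0,"jaw": 0},{"translation": [0,0,0],"roll": 0,"jaw": 0},{"translation": [0,0,0],"roll": 0,"jaw": 0}])

```text
time: 14.63
tool_pos: [0.5413, 0.1711, 0.2424]
ee_rot: [1.835, 2.549, 0.001]
ft_force: [3.9, 3.0, 3.0]
width: 0.0239
gripper_force: 29.8
```

```bash
python3 plan.py 0.541 0.1703 0.243 22 1; python3 -c "
from plant import manip;print(manip.get_state()['wrist_torque'].round(2))"
```

```text
at [0.5413 0.1711 0.2424] yang 18.5 tilt [ 6.e-04  2.e-04 -1.e+00] d [-0.3 -0.8  0.6] roll -0.061 F [3.9 3.  3. ] w 0.02394664843023899 j [ 0.22  0.04  1.57  0.    1.53 -0.11] 14.6333
[-0.7, -0.5, -0.6] -0.061
[ 0.73 -1.14  0.1 ]
```

>>> play_rows(rows=[{"translation": [0.2,0.5,0],"roll": 0,"jaw": 0},{"translation": [0,0,-0.5],"roll": 0,"jaw": 0},{"translation": [0,0,0],"roll": 0,"jaw": 0},{"translation": [0,0,0],"roll": 0,"jaw": 0},{"translation": [0,0,0],"roll": 0,"jaw": 0}])

```text
time: 15.05
tool_pos: [0.5413, 0.1713, 0.2425]
ee_rot: [-1.835, -2.55, 0.001]
ft_force: [3.8, 0.6, 1.2]
width: 0.024
gripper_force: 29.8
```

```bash
python3 plan.py 0.541 0.1703 0.243 22 1; python3 - <<'E'
from h import *
print(manip.get_state()['wrist_torque'].round(2))
S=snap('scene')
a=S['img'][110:170,310:375,::-1]
cv2.imwrite('pics/h3.png',np.clip(cv2.resize(a,None,fx=10,fy=10,interpolation=cv2.INTER_CUBIC).astype(float)*1.7,0,255).astype('u1'))
E
```

```text
at [0.5413 0.1713 0.2425] yang 18.5 tilt [-4.e-04 -3.e-04 -1.e+00] d [-0.3 -1.   0.5] roll -0.061 F [3.8 0.6 1.2] w 0.023979941133832595 j [ 0.22  0.04  1.57 -0.    1.53 -0.11] 15.05
[-0.8, -0.6, -0.5] -0.061
[ 0.36 -1.    0.09]
```

View pics/h3.png

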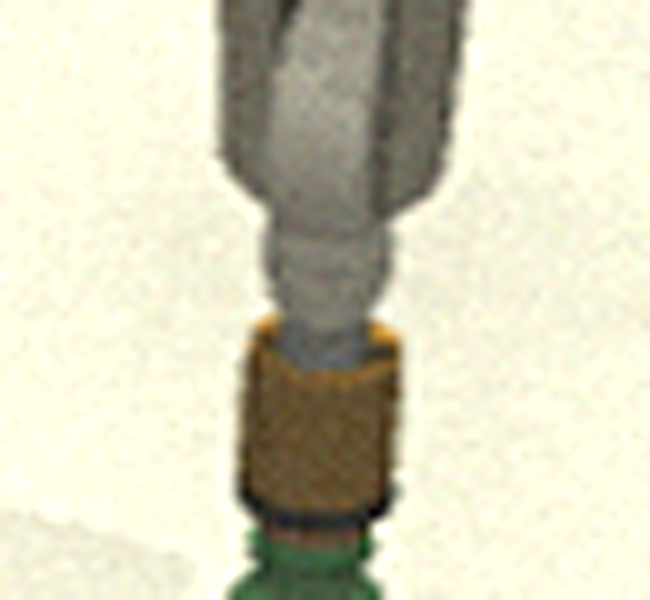

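The lamp has turned edge-on to the scene camera and its cap sits in the rim. TCP height no longer follows the upward command (0.2425 m), so the pins are against the tops of the notches. It is locked, upright and still gripped, so I'm handing in.

```bash
python3 -c "
from plant import manip;print(manip.sign_off())"
```

```text
the job is handed in; nothing more can be done
None
```

The flat LED lamp is fitted to the lampholder: pressed in, turned clockwise to its stop and eased up until it would rise no further. It looks upright and is still gripped, and I handed the job in at about 15 s (no verdict was shown).

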